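Fit the star wheel and index a can round to the date coder

TASK

Set up the date-coding table and bring one can to the printer: fit the blue star wheel on the splined spindle, rocking it as needed until the splines mesh and it drops fully home, let it go, then stand the slim red-label can upright on the deck in the wheel's pocket between the two green dots on the robot's side. Then pull the ratchet lever fully to its stop, bring it back home and pull it to the stop once more, so that the can is carried round pocket by pocket and ends standing in front of the print head. Turn the wheel and move the loaded can only by the lever, and leave the large cans and the bottle standing.

Things in the scene. Friction and masses are not known exactly. Their poses are not given: they have to be found in the camera images.
- wheel_mid (a point): Centre, half-way up (44.5 mm over the underside), of the loose star wheel lying flat, knob up: 0.5 kg, 89 mm tall, 156 mm across; aluminium hub 60 mm across, two blue plates with six pockets 8 to 46 mm over the underside. Blind bore from below, 50 mm deep, 30 mm across, with six grooves 9.6 mm wide to 39 mm. x points at a pocket's middle and along a groove; both repeat every 60 degrees.
- wheel_knob (a point): Middle of the round black knob on top of the star wheel, where it is gripped: on the wheel's axis, 72 mm over its underside. The knob is 44 mm in diameter and reaches from 56 to 89 mm over the underside.
- spindle_seat (a point): Shoulder of the date-coding table's upright splined spindle, on its axis, 86 mm over the work surface, 4 mm over the round deck. The wheel is home when its underside rests here (its centre point then 44.5 mm above). x points along a spline tooth; six teeth, any of them will do. Held by the ratchet: blocked counter-clockwise, springy clockwise (about 0.3 N m).
- spindle_tip (a point): Top of the spindle, 44 mm above the seat. From the seat up: 30 mm of spline (six teeth 8 mm wide, 36 mm across, root 28 mm), then a plain nose 26 mm across tapering to 16 mm. The teeth's upper 3 mm are chamfered; they mesh with 3 degrees play and find each other from about 6 degrees off; standing on one another they stop the wheel 30 mm too high.
- index (a joint): Turn of the spindle since the start, rad, clockwise seen from above positive; one ratchet tooth, and one pocket, is 1.047 rad (60 degrees).
- can_mid (a point): Centre, half-way up, of the slim filled can with red label and steel lid, 50 mm in diameter and 110 mm tall, 0.16 kg, standing loose on the work surface. z is up.
- load_spot (a point): Point on the deck, 82 mm over the work surface, between two green dots on the robot's side, where the can's foot goes. A pocket of the fitted wheel stands over it, with 5.5 mm room round the can (the wheel has 3 degrees play); over the deck the wheel's plates reach 50 mm, the knob 93 mm, the outer guide rail 37 mm. Axes are the coding table's: the spindle is 70 mm along +x, the print head on the +y side.
- mid_spot (a point): Point on the deck one pocket clockwise from the load spot, 70 mm from the spindle axis: the can's foot is here after one pull.
- code_spot (a point): Point on the deck two pockets clockwise from the load spot, 70 mm from the spindle axis, in front of the black print head (its face 42 mm further out, its top 179 mm over the work surface): the can's foot must end here.
- lever_grip (a point): Point in the lever's upright round black handle, 120 mm over the work surface; the handle is 26 mm in diameter, from 80 to 146 mm over the work surface, 165 mm from the spindle axis on the coding table's -y side. It moves with the lever round the spindle axis.
- lever (a joint): Angle of the ratchet lever about the spindle axis, rad, clockwise from above: near 0 at home (handle away from the robot), 1.22 at its stop (towards the robot). Under 10 N at the handle; it stays where it is left. Each pull from home (under 0.1) to the stop (over 1.15) turns the wheel one pocket; on the way back the wheel stays.
- big_can_a: Large filled can with white label, 73 mm in diameter, 120 mm tall, a bystander on the left; origin at the centre of its underside.
- big_can_b: Large filled can with white label, 73 mm in diameter, 120 mm tall, a bystander on the right; origin at the centre of its underside.
- ink_bottle: White bottle with black cap, 60 mm in diameter, 150 mm tall, a bystander on the left; origin at the centre of its underside.

How it is judged:
On the way, in this order (a step that is already met when the one before it is completed fails the run):
1. the star wheel is meshed and fully home on the spindle, let go (z of wheel_mid in the frame of spindle_seat below 0.0475 m and horizontal distance between wheel_mid and spindle_seat below 0.004 m and angle between wheel_mid's own z axis and vertical below 0.06 rad and contact force between the fingers and wheel below 0.3 N), for 0.2 s.
2. the slim can stands upright on the deck in the pocket at the load spot, let go (z of wheel_mid in the frame of spindle_seat below 0.0475 m and horizontal distance between wheel_mid and spindle_seat below 0.004 m and angle between wheel_mid's own z axis and vertical below 0.06 rad and horizontal distance between can_mid and load_spot below 0.014 m and angle between can_mid's own z axis and vertical below 0.1 rad and z of can_mid in the frame of load_spot between 0.05 and 0.059 m and contact force between the fingers and slim_can below 0.3 N), for 0.2 s.
3. the first pull of the lever to its stop has brought the can one pocket on (horizontal distance between can_mid and mid_spot below 0.018 m and angle between can_mid's own z axis and vertical below 0.1 rad and z of can_mid in the frame of mid_spot between 0.05 and 0.059 m and value of joint lever above 1 rad), for 0.1 s.
4. the second pull has brought it in front of the print head (horizontal distance between can_mid and code_spot below 0.018 m and angle between can_mid's own z axis and vertical below 0.1 rad and z of can_mid in the frame of code_spot between 0.05 and 0.059 m and value of joint lever above 1 rad), for 0.1 s.
At the end, for the whole second after the job is handed in: The star wheel is still fully home on the spindle (underside within 3 mm of the shoulder, within 4 mm of the axis, tilted less than 3.4 degrees), the slim can stands upright (within 5.7 degrees) on the deck within 18 mm of the coding spot, and both are at rest (z of wheel_mid in the frame of spindle_seat below 0.0475 m and horizontal distance between wheel_mid and spindle_seat below 0.004 m and angle between wheel_mid's own z axis and vertical below 0.06 rad and horizontal distance between can_mid and code_spot below 0.018 m and angle between can_mid's own z axis and vertical below 0.1 rad and z of can_mid in the frame of code_spot between 0.05 and 0.059 m and linear speed of each of slim_can, wheel below 0.02 m/s and angular speed of wheel below 0.1 rad/s); the robot touches nothing.
It fails at once if the loaded can is moved round by hand instead of by the lever (contact force between the fingers and slim_can above 0.5 N and (distance between can_mid and mid_spot below 0.075 m or distance between can_mid and code_spot below 0.075 m)).
It fails at once if the wheel is turned on the spindle by hand instead of by the lever (contact force between the fingers and wheel above 0.5 N and value of joint index above 0.9 rad).
It fails at once if a large can or the bottle is knocked over (angle between any of big_can_a, big_can_b, ink_bottle's own z axis and vertical above 0.5 rad).
It also fails if it takes over 72 s, if anything falls off the work surface, if the arm or the gripper's body presses on something with over 40 N, if the wrist force passes 120 N, or if a joint passes its speed limit or range.

ROBOT

A 6-joint arm with a two-finger parallel gripper is mounted at the origin on the work surface. World frame = base frame: x ahead of the robot, y to its left, z up, the work surface at z = 0. Lengths are in m, angles in rad, forces in N, time in s.
With the tool pointing down it reaches from about 0.4 to 0.825 m from the base axis. Payload 7 kg.
Tool frame: the origin (TCP) lies midway between the tips of the shut fingers; the grasp point (between the pads) lies 19 mm behind it; z points along the fingers, x is the direction in which the jaws open and shut, and the axes are right-handed (so a half turn about z gives the same grasp; the last joint's range is limited). The gripper opens to 88 mm and grips with 3 to 60 N. Pads are 19 mm wide; open, the fingers measure 130 mm over their backs; the gripper's body (78 mm by 193 mm) begins 47 mm behind the grasp point.
Start: joints at [-0.815, 0.359, 0.012, 0, -1.224, -0.288], TCP at [0.304, -0.602, 0.227] pointing down, gripper open.
Joint ranges: [-3.07, 3.07], [-1.43, 2.12], [-1.02, 1.25], [-3.03, 1.67], [-3.05, -0], [-3.03, 3.03]. Speed limits (rad/s): [2.39, 2.39, 3.01, 3.14, 3.14, 3.14].

INTERFACE

Orientations are given as [roll, pitch, yaw] about the fixed x, y, z axes, in that order (R = Rz(yaw) Ry(pitch) Rx(roll)).
In Python, from station import arm, grab_frame, camera_params gives the robot as it stands.
- The arm moves only by the shell command python3 -m handwheel 'ROWS' [FORCE]. ROWS is JSON, a list that holds one entry, the list of rows, each a list of 5 numbers: the finger opening in m, from 0 to 0.0876, then the shift along the tool's x, y, z in m, then the turn about the tool's z in degrees. A call has 1 to 20 rows; each row is the pose to reach, as a shift and turn from the pose measured when the call began, along the tool's axes at that moment; what a row does not reach only later rows make up. A row lasts 1/12 s, in which the tool goes at most 41.7 mm and 7.16 degrees, less where a joint would pass 70% of its speed; a pose out of reach is approached as far as the arm can. A call with a gripper value outside its range is refused whole. The fingers move at their own pace and stop on an object; FORCE is the grip in N (left out, the last holds). Time passes only in rows, so rows that repeat a pose let the fingers close. It gives the time, the measured TCP pose, the force and the opening at its end, in the units of the state.
- arm.get_state(): the state, without advancing time (a new reading comes with each control period).
- grab_frame(name): name is "scene" or "top" or "wrist"; returns the picture (400x640x3 uint8, blue, green, red); there is no depth.
- camera_params(name): a dict with "intrinsics" (3x3 intrinsics, pixels), "R" (3x3) and "t" (3): a world point X has camera coordinates R X + t; the wrist camera has in their place "tool_from_camera" (4x4, takes a point from camera to tool coordinates, whose origin is the TCP and whose axes are the tool frame's). Camera axes: x right, y down, z forward; pixel columns grow to the right and rows downward; lengths in m; the calibration is good to about 2 mm. A picture is of the moment at which its call begins: read the wrist's pose just before it. camera_params takes no time and is no camera call.
- arm.job_done(): hands the job in, once; it reports no verdict.
The state is a dict: "t": time; "q": joint angles; "qd": joint speeds; "joint_efforts": joint torques, N m; "eef_pos": TCP position; "ee_rot": TCP orientation; "force": force on the tool from outside, world axes, zero at the start; "moment": the same for the moment, N m; "width": finger opening in m.
Only numpy, scipy, OpenCV 4.12 (cv2) and the standard library are available. Lean on these libraries where they do the work, as an engineer would, in place of code of your own. Each camera call takes 0.05 s, during which the arm holds its last target.

## Working session

There is one attempt and no reset: what is moved stays moved. The work goes in short steps, Python scripts to look and compute and a shell command to move; the robot and the scene stay as the last step left them, time stands still between calls to the robot, and variables do not carry over. Pictures are saved under pics/ and viewed, and the job is handed in when it is done.

```bash
ls; mkdir -p pics; cat > look.py <<'E'
import sys,cv2
from station import arm, grab_frame, camera_params
for n in sys.argv[2:]:
    cv2.imwrite(f'pics/{n}_{sys.argv[1]}.png',grab_frame(n))
s=arm.get_state(); print({k:(s[k] if isinstance(s[k],float) else [round(float(v),4) for v in s[k]]) for k in ('t','eef_pos','ee_rot','force','q')}, s['width'])
E
python3 look.py 0 scene top wrist
python3 -c "
from station import camera_params
for n in ('scene','top','wrist'): print(n,camera_params(n))"
```

```text
pics
{'t': 0.15, 'eef_pos': [0.3042, -0.6022, 0.2258], 'ee_rot': [-3.1414, -0.0013, 2.0385], 'force': [0.3415, 0.6534, -1.3475], 'q': [-0.8149, 0.3593, 0.0113, -0.0002, -1.2241, -0.2881]} 0.08781569959518797
scene {'intrinsics': array([[463.59082197,   0.        , 334.40050379],
       [  0.        , 463.59082197, 203.75101849],
       [  0.        ,   0.        ,   1.        ]]), 'R': array([[-0.84195039,  0.53947981, -0.00900407],
       [ 0.44250276,  0.68086023, -0.58362715],
       [-0.30872455, -0.49536943, -0.81197185]]), 't': array([ 0.44334699, -0.23374389,  1.83171707])}
top {'intrinsics': array([[500.33367187,   0.        , 315.91228558],
       [  0.        , 500.33367187, 197.26426395],
       [  0.        ,   0.        ,   1.        ]]), 'R': array([[ 2.94164794e-02, -9.99566725e-01,  1.01647623e-03],
       [-9.98037545e-01, -2.94276846e-02, -5.52726877e-02],
       [ 5.52786520e-02,  6.11446440e-04, -9.98470779e-01]]), 't': array([0.03894546, 0.57002742, 1.57241586])}
wrist {'intrinsics': array([[352.84404087,   0.        , 323.3916265 ],
       [  0.        , 352.84404087, 196.64287894],
       [  0.        ,   0.        ,   1.        ]]), 'tool_from_camera': array([[ 9.99999241e-01,  4.26495559e-04, -1.15627945e-03,
        -1.72575241e-04],
       [-5.16819604e-05,  9.51898771e-01,  3.06412674e-01,
        -8.18893472e-02],
       [ 1.23134463e-03, -3.06412382e-01,  9.51898070e-01,
        -1.57814713e-01],
       [ 0.00000000e+00,  0.00000000e+00,  0.00000000e+00,
         1.00000000e+00]])}
```

View pics/top_0.png

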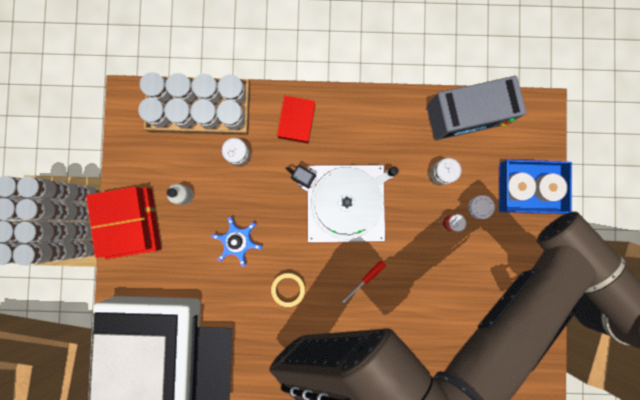

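View pics/scene_0.png

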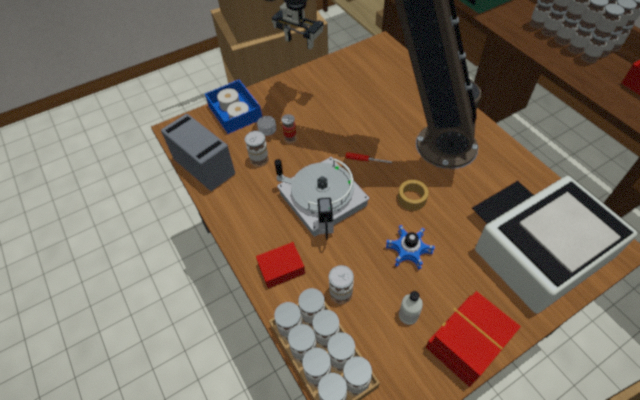

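View pics/wrist_0.png

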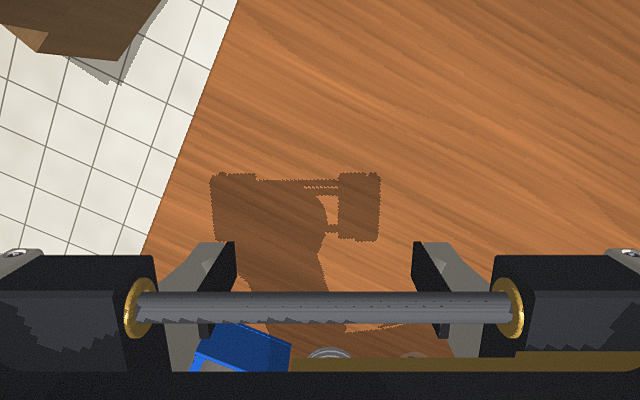

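```bash
python3 - <<'E'
import cv2,numpy as np
a=cv2.imread('pics/top_0.png')
c=[a[150:250,290:410],a[205:275,200:284],a[150:240,420:510]]
c=[cv2.resize(x,None,fx=4,fy=4,interpolation=cv2.INTER_CUBIC) for x in c]
H=max(x.shape[0] for x in c)
cv2.imwrite('pics/z1.png',np.vstack([c[0],np.zeros((4,480,3),np.uint8)]))
cv2.imwrite('pics/z2.png',np.hstack([cv2.copyMakeBorder(x,0,H-x.shape[0],0,4,0) for x in c[1:]]))
s=cv2.imread('pics/scene_0.png')
cv2.imwrite('pics/z3.png',cv2.resize(s[100:280,240:440],None,fx=3.3,fy=3.3,interpolation=cv2.INTER_CUBIC))
E
```

```text
(no output)
```

View pics/z1.png

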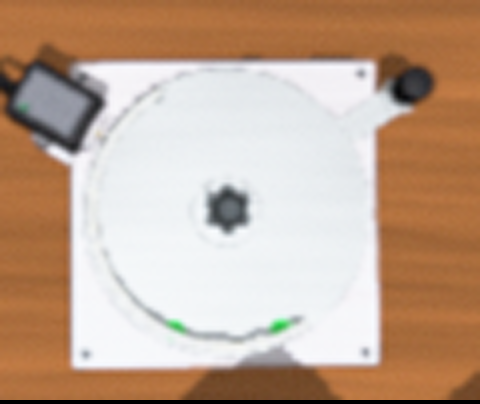

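View pics/z2.png

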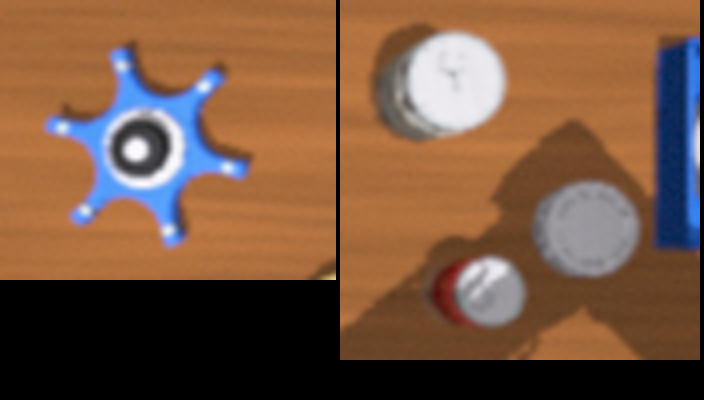

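View pics/z3.png

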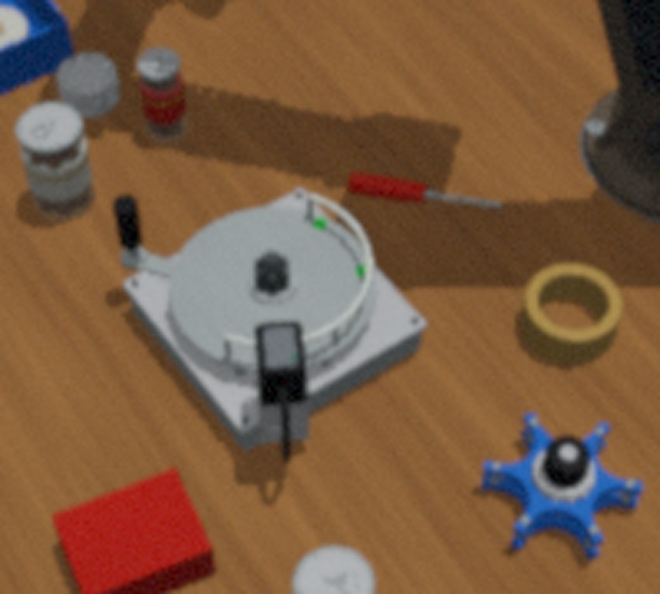

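```bash
cat > geo.py <<'E'
import cv2,numpy as np
from station import camera_params
def ray(n,u,v,z):
    p=camera_params(n);R,t,K=p['R'],p['t'],p['intrinsics']
    d=R.T@np.linalg.inv(K)@np.array([u,v,1.]);o=-R.T@t
    return o+d*(z-o[2])/d[2]
def proj(n,X):
    p=camera_params(n);c=p['R']@np.asarray(X)+p['t'];c=p['intrinsics']@c
    return c[:2]/c[2]
def wray(pos,rpy,u,v,z):
    from scipy.spatial.transform import Rotation as Ro
    p=camera_params('wrist');T=p['tool_from_camera'];R=Ro.from_euler('xyz',rpy).as_matrix()
    d=R@T[:3,:3]@np.linalg.inv(p['intrinsics'])@np.array([u,v,1.]);o=R@T[:3,3]+pos
    return o+d*(z-o[2])/d[2]
def comps(m,amin=3):
    n,l,s,c=cv2.connectedComponentsWithStats(m.astype(np.uint8)*255)
    return [(c[i],s[i]) for i in range(1,n) if s[i,4]>=amin]
E
python3 - <<'E'
from geo import *
np.set_printoptions(precision=4,suppress=True)
for n in('top','scene'):
    a=cv2.imread(f'pics/{n}_0.png');h=cv2.cvtColor(a,cv2.COLOR_BGR2HSV);H,S,V=cv2.split(h)
    g=(H>45)&(H<75)&(S>120)&(V>100)
    for c,s in comps(g): print(n,'green',c,s[4],ray(n,*c,.082))
    b=(H>100)&(H<120)&(S>120)&(V>100)
    for c,s in comps(b,100): print(n,'blue',c,s,ray(n,*c,.046))
    r=((H<6)|(H>174))&(S>140)
    for c,s in comps(r,15): print(n,'red',c,s)
    k=V<75
    for c,s in comps(k,15):
        if s[4]<900: print(n,'dark',c,s)
# handpicked
print('spindle',ray('top',290+228/4,150+209/4,.13), ray('scene',240+272/3.3,100+262/3.3,.13))
print('lever top',ray('top',290+413/4,150+85/4,.146), ray('scene',240+126/3.3,100+203/3.3,.146))
print('can lid',ray('top',420+(491-340)/4,150+291/4,.11))
print('knob',ray('top',200+139/4,205+149/4,.089))
E
```

```text
top green [511.5 119.5] 20 [ 0.8216 -0.5373  0.082 ]
top green [359.25 231.  ] 8 [ 0.4665 -0.0786  0.082 ]
top blue [535.8433 185.6605] [ 506  160   66   54 1723] [ 0.6234 -0.6289  0.046 ]
top blue [237.321 240.558] [217 222  39  39 405] [0.4255 0.2951 0.046 ]
top red [295.817  118.7889] [ 277   96   38   47 1355]
top red [122.5832 222.1784] [  85  186   76   73 4143]
top red [446.3684 222.4737] [443 215   9  16  57]
top red [373.5024 271.761 ] [362 261  24  23 205]
top dark [512.1471  95.5441] [506  80  13  33 204]
top dark [452.0206 109.0825] [446  93  13  33 194]
top dark [446.1271 120.5643] [428  95  80  44 661]
top dark [303.087 168.   ] [296 165  15   8  23]
top dark [392.3433 170.9104] [388 167  10   9  67]
top dark [299.8021 177.625 ] [287 168  28  20  96]
top dark [ 40.     187.8919] [ 37 182   7  13  37]
top dark [ 56.8182 190.4242] [ 54 184   6  14  33]
top dark [ 64.3043 191.1739] [ 62 186   5  12  23]
top dark [ 78.7273 192.9545] [ 76 188   5  12  22]
top dark [171.6607 192.    ] [167 189  10   7  56]
top dark [ 38.7778 209.3333] [ 36 204   6  13  36]
top dark [ 55.8108 
[... 2583 characters left out ...]
21.8101 183.2532] [318 178   9  11  79]
scene dark [325.2239 217.5485] [318 198  16  42 268]
scene dark [353.8125 210.5625] [351 209   7   5  16]
scene dark [342.3261 217.4348] [334 212  17  12  46]
scene dark [205.4516 226.0323] [202 219   8  14  31]
scene dark [410.748  240.6179] [405 233  13  15 123]
scene dark [413.9467 295.6667] [410 291   9  10  75]
scene dark [450.0892 365.2325] [426 344  47  42 314]
scene dark [460.4533 363.9133] [441 347  36  33 150]
scene dark [635.9167 397.25  ] [630 394  10   6  36]
spindle [ 0.5503 -0.0363  0.13  ] [ 0.5557 -0.0274  0.13  ]
lever top [ 0.6442 -0.168   0.146 ] [ 0.6482 -0.1663  0.146 ]
can lid [ 0.4999 -0.3688  0.11  ]
knob [0.4217 0.296  0.089 ]
```

```bash
cat >> geo.py <<'E'
def togo(x,y,z,yawdeg):
    from station import arm
    from scipy.spatial.transform import Rotation as Ro
    s=arm.get_state();R=Ro.from_euler('xyz',s['ee_rot']).as_matrix()
    d=R.T@(np.array([x,y,z])-s['eef_pos'])
    t=(np.degrees(s['ee_rot'][2])-yawdeg+180)%360-180
    print('shift mm',np.round(d*1000,1),'turn',round(t,2),'pos',np.round(s['eef_pos'],4),'rpy',np.round(np.degrees(s['ee_rot']),2),'t',round(s['t'],2))
E
python3 -c "
from geo import *
togo(.55,-.036,.33,90)"
```

```text
shift mm [ 394.7  474.7 -103.7] turn 26.8 pos [ 0.3042 -0.6022  0.2258] rpy [-1.7999e+02 -8.0000e-02  1.1680e+02] t 0.15
```

```bash
python3 -m handwheel '[[[0.087,0.395,0.475,-0.104,27],[0.087,0.395,0.475,-0.104,27],[0.087,0.395,0.475,-0.104,27],[0.087,0.395,0.475,-0.104,27],[0.087,0.395,0.475,-0.104,27],[0.087,0.395,0.475,-0.104,27],[0.087,0.395,0.475,-0.104,27],[0.087,0.395,0.475,-0.104,27],[0.087,0.395,0.475,-0.104,27],[0.087,0.395,0.475,-0.104,27],[0.087,0.395,0.475,-0.104,27],[0.087,0.395,0.475,-0.104,27],[0.087,0.395,0.475,-0.104,27],[0.087,0.395,0.475,-0.104,27],[0.087,0.395,0.475,-0.104,27],[0.087,0.395,0.475,-0.104,27],[0.087,0.395,0.475,-0.104,27],[0.087,0.395,0.475,-0.104,27],[0.087,0.395,0.475,-0.104,27]]]'; python3 look.py 1 wrist
```

```text
t: 1.73
eef_pos: [0.5496, -0.0362, 0.3299]
ee_rot: [-3.14, -0.001, 1.567]
force: [-0.4, -0.7, -0.4]
width: 0.0869
{'t': 1.7833, 'eef_pos': [0.5496, -0.0365, 0.3301], 'ee_rot': [-3.1404, -0.001, 1.5662], 'force': [0.6572, 0.0119, -0.1143], 'q': [0.2884, 0.103, -0.0898, -0.0013, -1.3788, -1.8635]} 0.08715851750581141
```

View pics/wrist_1.png

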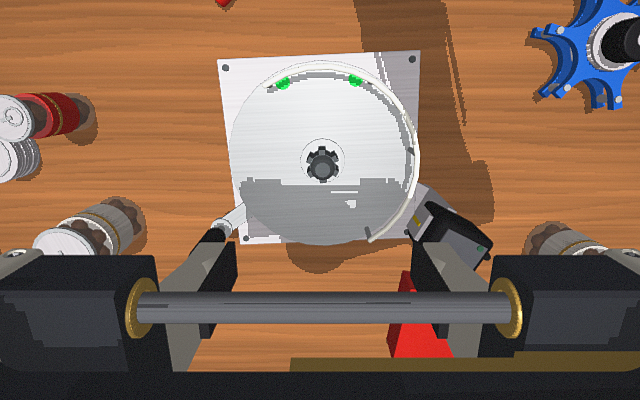

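```bash
python3 - <<'E'
from geo import *
np.set_printoptions(precision=4,suppress=True)
a=cv2.imread('pics/wrist_1.png');h=cv2.cvtColor(a,cv2.COLOR_BGR2HSV);H,S,V=cv2.split(h)
P=([0.5496,-.0365,.3301],[-3.1404,-.001,1.5662])
g=(H>45)&(H<75)&(S>120)&(V>80)
D=[]
for c,s in comps(g,20): D.append(wray(*P,*c,.082)); print('green',c,s[4],D[-1])
k=(V<95)
for c,s in comps(k,10):
    if s[4]<2000 and c[1]<250: print('dark',c,s,'z.13',wray(*P,*c,.13)[:2],'z.037',wray(*P,*c,.08)[:2])
cv2.imwrite('pics/z4.png',cv2.resize(a[120:210,270:375],None,fx=6,fy=6,interpolation=cv2.INTER_NEAREST))
cv2.imwrite('pics/z5.png',cv2.resize(a[0:110,520:640],None,fx=5,fy=5,interpolation=cv2.INTER_NEAREST))
E
```

```text
green [354.5323  80.1371] 124 [ 0.4647 -0.0017  0.082 ]
green [282.9194  83.2984] 124 [ 0.4676 -0.08    0.082 ]
dark [581.6667   6.803 ] [576   0  10  20  66] z.13 [0.4027 0.1993] z.037 [0.3936 0.2321]
dark [594.6      9.7176] [579   0  24  26  85] z.13 [0.4051 0.2116] z.037 [0.3963 0.2462]
dark [631.7857   1.7857] [629   0   7   5  14] z.13 [0.3988 0.2438] z.037 [0.3892 0.2828]
dark [622.0616  41.4848] [ 601   17   39   46 1444] z.13 [0.4319 0.2434] z.037 [0.4269 0.2824]
dark [570.7778  23.4444] [566  20  10   7  18] z.13 [0.4164 0.1923] z.037 [0.4092 0.2241]
dark [594.2414  45.3793] [591  22  13  45  58] z.13 [0.4351 0.2182] z.037 [0.4306 0.2537]
dark [547.0444  30.8889] [543  24  13  12  45] z.13 [0.4225 0.1716] z.037 [0.4162 0.2006]
dark [532.9412  32.7059] [530  28   6  10  17] z.13 [0.424  0.1588] z.037 [0.4179 0.186 ]
dark [571.6622  52.4527] [557  36  21  38 148] z.13 [0.4412 0.1983] z.037 [0.4375 0.231 ]
dark [553.1333  43.2667] [549  41   9   6  15] z.13 [0.4331 0.1793] z.037 [0.4283 0.2094]
dark [558.75  50.25] [557  47   5   8  16] z.13 [0.4392 0.1858] z.037 [0.4352 0.216
[... 1430 characters left out ...]
 9  26] z.13 [0.5336 0.0533] z.037 [0.5428 0.0657]
dark [ 26.1538 159.9231] [ 26 155   2  11  13] z.13 [ 0.5416 -0.3425] z.037 [ 0.5519 -0.3853]
dark [ 33.6  163.45] [ 30 158   7  14  20] z.13 [ 0.5453 -0.3358] z.037 [ 0.5562 -0.3777]
dark [ 28.0526 166.3684] [ 24 160   7  14  19] z.13 [ 0.5484 -0.3423] z.037 [ 0.5597 -0.3851]
dark [128.2943 214.3904] [108 199  33  36 333] z.13 [ 0.602  -0.2476] z.037 [ 0.6207 -0.2772]
dark [212.4097 236.5158] [189 226  37  30 349] z.13 [ 0.6285 -0.1592] z.037 [ 0.651  -0.1764]
dark [367.2683 231.9512] [365 227   6  12  41] z.13 [0.6238 0.0119] z.037 [0.6456 0.0185]
dark [245.0909 238.0909] [243 236   6   5  11] z.13 [ 0.6306 -0.1232] z.037 [ 0.6533 -0.1354]
```

View pics/z4.png

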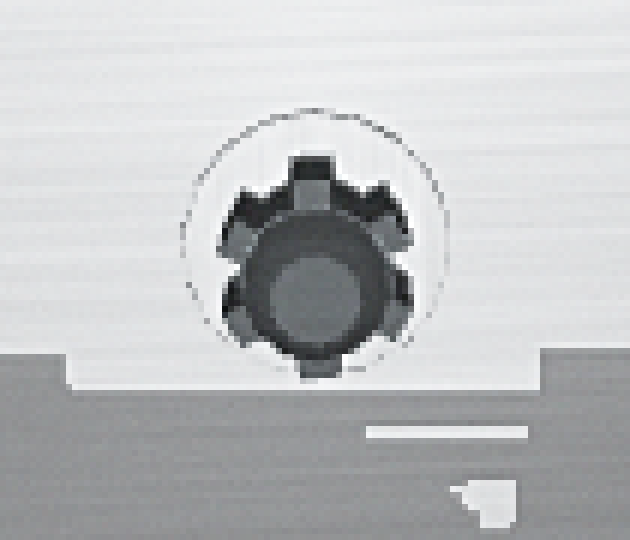

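```bash
python3 - <<'E'
from geo import *
np.set_printoptions(precision=4,suppress=True)
P=([0.5496,-.0365,.3301],[-3.1404,-.001,1.5662])
f=lambda x,y,z:wray(*P,270+x/6-.4,120+y/6-.4,z)[:2]
print('tip',f(316,300,.13),'shoulder',f(315,242,.082),f(315,242,.086))
# teeth tops z~.113-.116
t=[f(312,195,.116),f(321,368,.116),f(240,240,.116),f(396,315,.116),f(239,325,.116),f(393,237,.116)]
for i in (0,2,4):
    d=t[i+1]-t[i]; print((t[i]+t[i+1])/2,np.linalg.norm(d),np.degrees(np.arctan2(d[1],d[0]))%60)
# scene/top tip
print('top tip',ray('top',347,202.2,.13),'scene',ray('scene',321.8,179.5,.13))
E
```

```text
tip [ 0.5532 -0.0373] shoulder [ 0.5531 -0.0376] [ 0.5523 -0.0376]
[ 0.5534 -0.0372] 0.03181343086587452 2.60131497963092
[ 0.5525 -0.0369] 0.031195487038243545 3.5699932911805945
[ 0.5531 -0.0374] 0.03204881208464828 0.01264943327228707
top tip [ 0.5505 -0.0363  0.13  ] scene [ 0.5577 -0.0282  0.13  ]
```

View pics/z5.png

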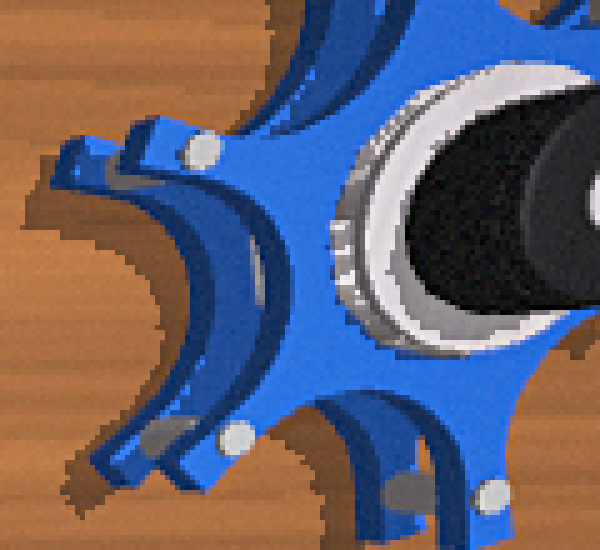

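```bash
python3 -c "
from geo import *
togo(.422,.296,.28,90)"
```

```text
shift mm [ 331.9 -129.1   50.5] turn -0.26 pos [ 0.5496 -0.0365  0.3301] rpy [-1.7993e+02 -5.0000e-02  8.9740e+01] t 1.78
```

```bash
python3 -m handwheel '[[[0.087,0.332,-0.129,0.05,0],[0.087,0.332,-0.129,0.05,0],[0.087,0.332,-0.129,0.05,0],[0.087,0.332,-0.129,0.05,0],[0.087,0.332,-0.129,0.05,0],[0.087,0.332,-0.129,0.05,0],[0.087,0.332,-0.129,0.05,0],[0.087,0.332,-0.129,0.05,0],[0.087,0.332,-0.129,0.05,0],[0.087,0.332,-0.129,0.05,0],[0.087,0.332,-0.129,0.05,0],[0.087,0.332,-0.129,0.05,0],[0.087,0.332,-0.129,0.05,0]]]'; python3 look.py 2 wrist
```

```text
t: 2.87
eef_pos: [0.4226, 0.2948, 0.2808]
ee_rot: [-3.141, -0.001, 1.564]
force: [0.1, 0.3, 0.2]
width: 0.0873
{'t': 2.9167, 'eef_pos': [0.4227, 0.2948, 0.2809], 'ee_rot': [-3.1407, -0.0013, 1.5642], 'force': [0.7163, -0.3563, 0.3858], 'q': [0.9893, 0.0606, -0.2465, -0.0015, -1.2631, -2.5662]} 0.08705155735509985
```

View pics/wrist_2.png

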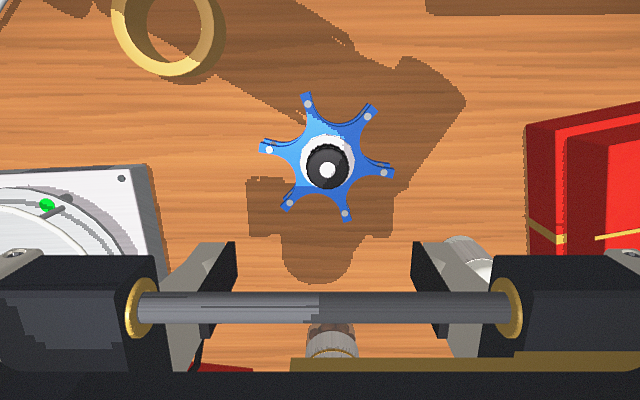

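```bash
python3 - <<'E'
from geo import *
np.set_printoptions(precision=4,suppress=True)
a=cv2.imread('pics/wrist_2.png');h=cv2.cvtColor(a,cv2.COLOR_BGR2HSV);H,S,V=cv2.split(h)
P=([0.4227,.2948,.2809],[-3.1407,-.0013,1.5642])
roi=np.zeros_like(V,bool);roi[85:230,250:405]=1
w=roi&(S<70)&(V>140)
pts=[]
for c,s in comps(w,5):
    z=.046
    print('white',c,s[4],wray(*P,*c,z)[:2])
    if s[4]<100: pts.append(c)
    
k=roi&(V<70)
for c,s in comps(k,200): print('dark',c,s,wray(*P,*c,.089)[:2])
hub=[wray(*P,*c,.048)[:2] for c in pts]
hub=[p for p in hub]
print(np.mean(hub,0))
E
```

```text
white [307.3571 103.5714] 42 [0.3616 0.2784]
white [367.0682 116.0682] 44 [0.3753 0.3432]
white [325.6236 151.1506] 797 [0.4135 0.2979]
white [272.7273 142.6364] 11 [0.4035 0.239 ]
white [268.7609 149.3696] 46 [0.4111 0.2341]
white [326.985 169.36 ] 200 [0.4345 0.2993]
white [383.2821 171.8974] 39 [0.4379 0.3637]
white [289.375  202.3438] 32 [0.4739 0.255 ]
white [344.4516 212.5806] 31 [0.4872 0.3199]
dark [330.4151 168.4542] [306 144  43  45 742] [0.4233 0.3024]
[0.4211 0.2905]
```

```bash
python3 - <<'E'
from geo import *
P=([0.4227,.2948,.2809],[-3.1407,-.0013,1.5642])
print(wray(*P,327,169.4,.089))
togo(.4245,.299,.13,90)
togo(.4245,.299,.056,90)
E
```

```text
[0.42426641 0.29892149 0.089     ]
shift mm [  4.    1.9 150.9] turn -0.38 pos [0.4227 0.2948 0.2809] rpy [-1.7995e+02 -7.0000e-02  8.9620e+01] t 2.92
shift mm [  3.9   2.  224.9] turn -0.38 pos [0.4227 0.2948 0.2809] rpy [-1.7995e+02 -7.0000e-02  8.9620e+01] t 2.92
```

```bash
python3 -m handwheel '[[[0.087,0.004,0.002,0.04,0],[0.087,0.004,0.002,0.08,0],[0.087,0.004,0.002,0.12,0],[0.087,0.004,0.002,0.16,0],[0.087,0.004,0.002,0.2,0],[0.087,0.004,0.002,0.224,0],[0.087,0.004,0.002,0.224,0],[0.087,0.004,0.002,0.224,0],[0.03,0.004,0.002,0.224,0],[0.03,0.004,0.002,0.224,0],[0.03,0.004,0.002,0.224,0],[0.03,0.004,0.002,0.224,0],[0.03,0.004,0.002,0.224,0],[0.03,0.004,0.002,0.224,0],[0.03,0.004,0.002,0.224,0],[0.03,0.004,0.002,0.224,0],[0.03,0.004,0.002,0.224,0],[0.03,0.004,0.002,0.224,0]]]' 25; python3 -c "
from geo import *
togo(.4245,.299,.056,90)"
```

```text
t: 4.42
eef_pos: [0.4246, 0.2989, 0.0571]
ee_rot: [-3.141, -0.001, 1.564]
force: [-0.8, -3.0, 4.6]
width: 0.0436
shift mm [ 0.1 -0.1  1.1] turn -0.37 pos [0.4246 0.2989 0.0571] rpy [-1.7996e+02 -6.0000e-02  8.9630e+01] t 4.42
```

```bash
python3 -m handwheel '[[[0.03,0,0,-0.03,0],[0.03,0,0,-0.07,0],[0.03,0,0,-0.11,0],[0.03,0,0,-0.15,0],[0.03,0,0,-0.19,0],[0.03,0,0,-0.203,0],[0.03,0,0,-0.203,0],[0.03,0,0,-0.203,0]]]'; python3 -c "
from geo import *
togo(.553,-.037,.26,103.4)"
```

```text
t: 5.08
eef_pos: [0.4238, 0.2985, 0.2587]
ee_rot: [-3.139, -0.001, 1.564]
force: [-0.5, -0.9, -7.8]
width: 0.0435
shift mm [-334.6  131.5   -2. ] turn -13.8 pos [0.4238 0.2985 0.2587] rpy [-1.7985e+02 -6.0000e-02  8.9600e+01] t 5.08
```

```bash
python3 -m handwheel '[[[0.03,-0.03,0.012,0,0],[0.03,-0.06,0.024,0,-2],[0.03,-0.09,0.036,0,-4],[0.03,-0.12,0.048,0,-6],[0.03,-0.15,0.06,0,-8],[0.03,-0.18,0.072,0,-10],[0.03,-0.21,0.084,0,-12],[0.03,-0.24,0.096,0,-13.8],[0.03,-0.27,0.108,0,-13.8],[0.03,-0.3,0.12,0,-13.8],[0.03,-0.325,0.128,0,-13.8],[0.03,-0.335,0.131,0,-13.8],[0.03,-0.335,0.131,0,-13.8],[0.03,-0.335,0.131,0,-13.8],[0.03,-0.335,0.131,0,-13.8]]]'; python3 look.py 3 wrist top;python3 -c "
from geo import *
togo(.553,-.037,.197,103.4)"
```

```text
t: 6.33
eef_pos: [0.5515, -0.0369, 0.2561]
ee_rot: [-3.136, -0.002, 1.805]
force: [0.2, 0.1, -6.1]
width: 0.0435
{'t': 6.4333, 'eef_pos': [0.5519, -0.0365, 0.2572], 'ee_rot': [-3.138, -0.0021, 1.8057], 'force': [-0.4096, -0.0261, -6.1886], 'q': [0.2865, 0.1418, -0.2077, -0.0024, -1.2248, -1.6215]} 0.0433943143208976
shift mm [-0.9  1.1 60.2] turn 0.06 pos [ 0.5519 -0.0365  0.2572] rpy [-1.7980e+02 -1.2000e-01  1.0346e+02] t 6.43
```

View pics/wrist_3.png

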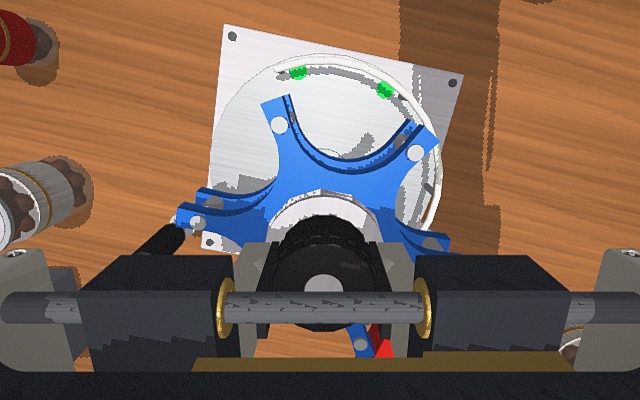

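```bash
python3 -m handwheel '[[[0.03,-0.001,0.001,0.02,0],[0.03,-0.001,0.001,0.04,0],[0.03,-0.001,0.001,0.06,0],[0.03,-0.001,0.001,0.065,0],[0.03,-0.001,0.001,0.07,0],[0.03,-0.001,0.001,0.075,0],[0.03,-0.001,0.001,0.08,0],[0.03,-0.001,0.001,0.08,0]]]'; python3 -c "
from geo import *
togo(.553,-.037,.143,103.4)"
```

```text
t: 7.1
eef_pos: [0.5528, -0.0369, 0.177]
ee_rot: [-3.138, -0.002, 1.806]
force: [0.2, -0.3, -6.9]
width: 0.0437
shift mm [-0.3  0.3 34. ] turn 0.08 pos [ 0.5528 -0.0369  0.177 ] rpy [-1.7980e+02 -1.3000e-01  1.0348e+02] t 7.1
```

```bash
python3 -m handwheel '[[[0.03,0,0,0.003,0],[0.03,0,0,0.006,0],[0.03,0,0,0.009,0],[0.03,0,0,0.012,0],[0.03,0,0,0.012,0]]]'
```

```text
t: 7.52
eef_pos: [0.5531, -0.0369, 0.1646]
ee_rot: [-3.139, -0.002, 1.806]
force: [3.3, -1.5, -7.6]
width: 0.0434
```

```bash
python3 -m handwheel '[[[0.03,0,0,0.004,0],[0.03,0,0,0.008,0],[0.03,0,0,0.012,0],[0.03,0,0,0.016,0],[0.03,0,0,0.02,0],[0.03,0,0,0.021,0],[0.03,0,0,0.021,0]]]'
```

```text
t: 8.1
eef_pos: [0.5531, -0.0369, 0.1435]
ee_rot: [-3.139, -0.002, 1.806]
force: [2.1, -0.7, -6.3]
width: 0.0434
```

```bash
python3 -m handwheel '[[[0.03,0,0,0.001,0],[0.03,0,0,0.002,0],[0.03,0,0,0.002,0],[0.087,0,0,0.002,0],[0.087,0,0,0.002,0],[0.087,0,0,0.002,0],[0.087,0,0,0.002,0],[0.087,0,0,0.002,0]]]'; python3 look.py 4 wrist
```

```text
t: 8.77
eef_pos: [0.553, -0.037, 0.1414]
ee_rot: [-3.138, -0.002, 1.806]
force: [0.7, 0.8, -0.4]
width: 0.071
{'t': 8.8167, 'eef_pos': [0.5529, -0.037, 0.1413], 'ee_rot': [-3.1381, -0.0019, 1.8059], 'force': [0.0726, -0.0826, -0.9926], 'q': [0.2851, 0.236, -0.3698, -0.0026, -0.9684, -1.6193]} 0.07566053975671122
```

Let go; rise, and check with the cameras.

```bash
python3 -m handwheel '[[[0.087,0,0,0,0],[0.087,0,0,-0.03,0],[0.087,0,0,-0.07,0],[0.087,0,0,-0.11,0],[0.087,0,0,-0.15,0],[0.087,0,0,-0.19,0],[0.087,0,0,-0.2,0],[0.087,0,0,-0.2,0],[0.087,0,0,-0.2,0]]]'; python3 look.py 5 wrist scene
```

```text
t: 9.57
eef_pos: [0.5538, -0.0371, 0.3417]
ee_rot: [-3.139, -0.002, 1.806]
force: [-0.5, -0.4, -0.7]
width: 0.0871
{'t': 9.6667, 'eef_pos': [0.5531, -0.0372, 0.34], 'ee_rot': [-3.1361, -0.0023, 1.8059], 'force': [0.3257, -0.1738, -1.1841], 'q': [0.2843, 0.1094, -0.0603, -0.0026, -1.4065, -1.6196]} 0.08676496839606597
```

View pics/wrist_5.png

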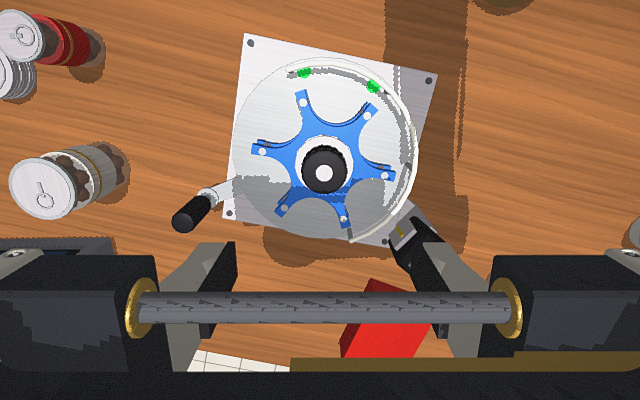

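```bash
python3 - <<'E'
from geo import *
np.set_printoptions(precision=4,suppress=True)
a=cv2.imread('pics/wrist_5.png');h=cv2.cvtColor(a,cv2.COLOR_BGR2HSV);H,S,V=cv2.split(h)
P=([0.5531,-.0372,.340],[-3.1361,-.0023,1.8059])
# blue hull -> white studs inside
b=((H>100)&(H<125)&(S>90)).astype(np.uint8)
b[:, :240]=0;b[:,405:]=0;b[:85]=0;b[235:]=0
f=cv2.morphologyEx(b,cv2.MORPH_CLOSE,np.ones((9,9)))
w=(f>0)&(S<80)&(V>130)
pts=[c for c,s in comps(w,12) if s[4]<80]
q=[c for c,s in comps((S<60)&(V>180)&(np.hypot(*(np.indices(V.shape)-np.array([172,323])[:,None,None]))<12),20)]
print(np.array(pts),q)
for z in (.132,.162):
    X=np.array([wray(*P,*c,z)[:2] for c in pts]); c=X.mean(0); d=X-c
    print(z,c,np.hypot(*d.T),np.degrees(np.arctan2(d[:,1],d[:,0]))%60)
print('cap',wray(*P,*q[0],.175))
for c,s in comps((H>45)&(H<75)&(S>120)&(V>80),20): print('green',c,wray(*P,*c,.082))
E
```

```text
[[302.5273 102.1455]
 [366.5    115.3846]
 [261.913  151.    ]
 [296.7368 161.6842]
 [299.9636 176.6909]
 [384.     175.    ]
 [283.9744 207.4103]
 [342.6842 218.1842]] [array([323.7143, 172.5484])]
0.132 [ 0.5539 -0.0434] [0.0656 0.0716 0.0596 0.0219 0.0227 0.0721 0.0604 0.0667] [26.2081 28.9057 29.3014 34.9989 18.6535 34.4871 35.8926 38.2015]
0.162 [ 0.5473 -0.0445] [0.0602 0.0657 0.0547 0.0201 0.0209 0.0662 0.0555 0.0612] [26.2081 28.9057 29.3014 34.9989 18.6535 34.4871 35.8926 38.2015]
cap [ 0.5505 -0.0373  0.175 ]
green [303.9115  72.2655] [ 0.466 -0.08   0.082]
green [372.296  86.168] [ 0.4625 -0.0019  0.082 ]
```

```bash
python3 -c "
from geo import *
togo(.5,-.369,.30,60)"
```

```text
shift mm [-310.4 -128.7   40. ] turn 43.47 pos [ 0.5531 -0.0372  0.34  ] rpy [-1.7968e+02 -1.3000e-01  1.0347e+02] t 9.67
```

```bash
python3 -m handwheel '[[[0.087,-0.31,-0.129,0.04,43.5],[0.087,-0.31,-0.129,0.04,43.5],[0.087,-0.31,-0.129,0.04,43.5],[0.087,-0.31,-0.129,0.04,43.5],[0.087,-0.31,-0.129,0.04,43.5],[0.087,-0.31,-0.129,0.04,43.5],[0.087,-0.31,-0.129,0.04,43.5],[0.087,-0.31,-0.129,0.04,43.5],[0.087,-0.31,-0.129,0.04,43.5],[0.087,-0.31,-0.129,0.04,43.5],[0.087,-0.31,-0.129,0.04,43.5],[0.087,-0.31,-0.129,0.04,43.5],[0.087,-0.31,-0.129,0.04,43.5],[0.087,-0.31,-0.129,0.04,43.5]]]'; python3 look.py 6 wrist top
```

```text
t: 10.83
eef_pos: [0.5001, -0.3675, 0.3003]
ee_rot: [-3.137, 0.002, 1.048]
force: [-0.1, 0.0, -0.3]
width: 0.0871
{'t': 10.9333, 'eef_pos': [0.5001, -0.3677, 0.3004], 'ee_rot': [-3.1367, 0.0019, 1.0482], 'force': [-0.7835, -0.143, 0.7485], 'q': [-0.3194, 0.2361, 0.0066, 0.0009, -1.3465, -1.7743]} 0.08680913803132743
```

View pics/wrist_6.png

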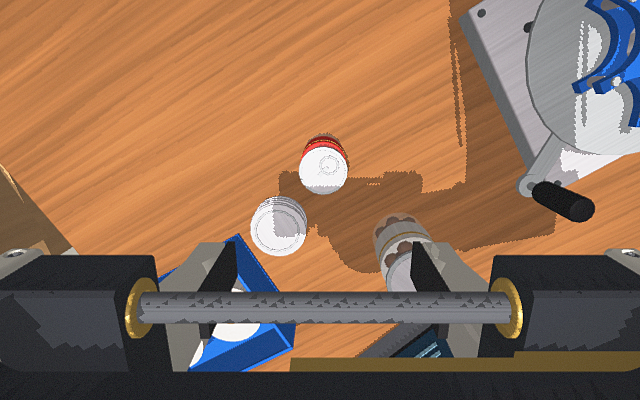

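View pics/top_6.png

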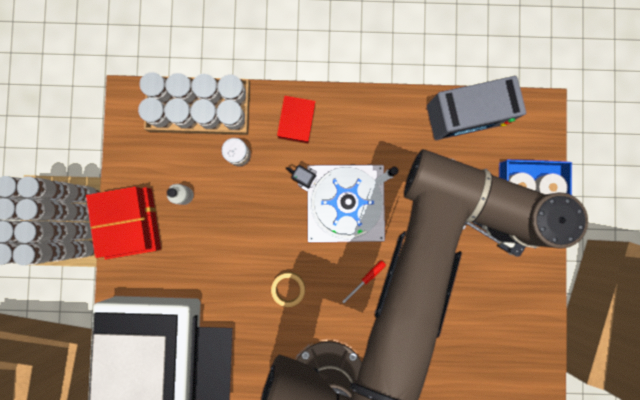

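```bash
python3 - <<'E'
from geo import *
a=cv2.imread('pics/wrist_6.png');h=cv2.cvtColor(a,cv2.COLOR_BGR2HSV);H,S,V=cv2.split(h)
P=([0.5001,-.3677,.3004],[-3.1367,.0019,1.0482])
m=np.zeros_like(V,bool);m[125:205,290:360]=1
w=((S<60)&(V>120)&m).astype(np.uint8)
cs,_=cv2.findContours(w,cv2.RETR_EXTERNAL,cv2.CHAIN_APPROX_NONE);c=max(cs,key=cv2.contourArea)
e=cv2.minEnclosingCircle(c);print(e,cv2.boundingRect(c))
X=wray(*P,*e[0],.11);print(X, e[1]*.348/352.8)
togo(X[0],X[1],.069,60)
E
```

```text
((322.7339172363281, 170.61734008789062), 24.534318923950195) (299, 147, 49, 48)
[ 0.50128521 -0.36836405  0.11      ] 0.024200518666481485
shift mm [  0.5   2.5 231.4] turn 0.06 pos [ 0.5001 -0.3677  0.3004] rpy [-1.7972e+02  1.1000e-01  6.0060e+01] t 10.93
```

```bash
python3 -m handwheel '[[[0.087,0.0005,0.0025,0.04,0],[0.087,0.0005,0.0025,0.08,0],[0.087,0.0005,0.0025,0.12,0],[0.087,0.0005,0.0025,0.16,0],[0.087,0.0005,0.0025,0.2,0],[0.087,0.0005,0.0025,0.225,0],[0.087,0.0005,0.0025,0.231,0],[0.087,0.0005,0.0025,0.231,0],[0.087,0.0005,0.0025,0.231,0],[0.04,0.0005,0.0025,0.231,0],[0.04,0.0005,0.0025,0.231,0],[0.04,0.0005,0.0025,0.231,0],[0.04,0.0005,0.0025,0.231,0],[0.04,0.0005,0.0025,0.231,0],[0.04,0.0005,0.0025,0.231,0],[0.04,0.0005,0.0025,0.231,0],[0.04,0.0005,0.0025,0.231,0]]]' 18; python3 -c "
from geo import *
togo(.5013,-.3684,.069,60)"
```

```text
t: 12.35
eef_pos: [0.5014, -0.3685, 0.0696]
ee_rot: [-3.137, 0.002, 1.048]
force: [-0.1, 0.3, 2.1]
width: 0.0502
shift mm [ 0.  -0.1  0.7] turn 0.06 pos [ 0.5014 -0.3685  0.0696] rpy [-1.7974e+02  1.1000e-01  6.0060e+01] t 12.35
```

```bash
python3 -m handwheel '[[[0.04,0,0,-0.02,0],[0.04,0,0,-0.05,0],[0.04,0,0,-0.09,0],[0.04,0,0,-0.13,0],[0.04,0,0,-0.17,0],[0.04,0,0,-0.195,0],[0.04,0,0,-0.2,0],[0.04,0,0,-0.2,0],[0.04,0,0,-0.2,0]]]'; python3 -c "
from geo import *
togo(.483,-.0396,.26,92)"
```

```text
t: 13.1
eef_pos: [0.5019, -0.3681, 0.2683]
ee_rot: [-3.135, 0.001, 1.048]
force: [0.1, -0.2, -3.1]
width: 0.0498
shift mm [ 275.2 -180.3    9.1] turn -31.95 pos [ 0.5019 -0.3681  0.2683] rpy [-1.7965e+02  8.0000e-02  6.0050e+01] t 13.1
```

```bash
python3 -m handwheel '[[[0.04,0.02,-0.013,0,-2],[0.04,0.045,-0.03,0,-5],[0.04,0.07,-0.046,0,-8],[0.04,0.095,-0.062,0,-12],[0.04,0.12,-0.079,0,-16],[0.04,0.145,-0.095,0,-20],[0.04,0.17,-0.111,0,-24],[0.04,0.195,-0.128,0,-28],[0.04,0.22,-0.144,0,-32],[0.04,0.245,-0.16,0,-32],[0.04,0.265,-0.174,0,-32],[0.04,0.275,-0.18,0.005,-32],[0.04,0.275,-0.18,0.008,-32],[0.04,0.275,-0.18,0.008,-32],[0.04,0.275,-0.18,0.008,-32],[0.04,0.275,-0.18,0.008,-32]]]'; python3 look.py 7 wrist scene; python3 -c "
from geo import *
togo(.483,-.0396,.153,92)"
```

```text
t: 14.43
eef_pos: [0.4831, -0.0408, 0.2605]
ee_rot: [-3.134, -0.002, 1.605]
force: [0.2, -0.2, -0.4]
width: 0.0494
{'t': 14.5333, 'eef_pos': [0.4832, -0.0408, 0.2609], 'ee_rot': [-3.1352, -0.0019, 1.6051], 'force': [0.0191, -0.3199, -2.3525], 'q': [0.3194, 0.0224, -0.3315, -0.0038, -1.2225, -1.8546]} 0.049485633977713064
shift mm [  1.    0.5 107.9] turn -0.03 pos [ 0.4832 -0.0408  0.2609] rpy [-1.7963e+02 -1.1000e-01  9.1970e+01] t 14.53
```

View pics/wrist_7.png

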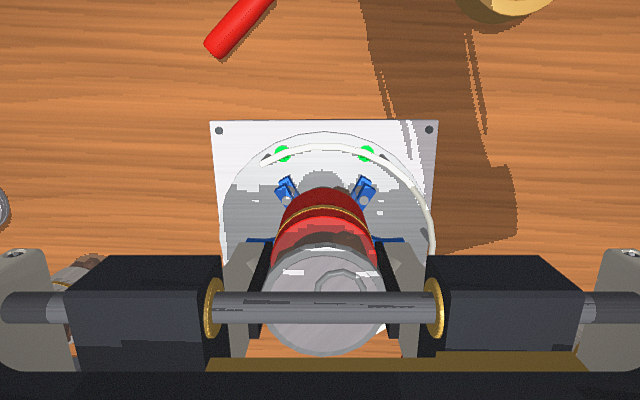

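View pics/scene_7.png

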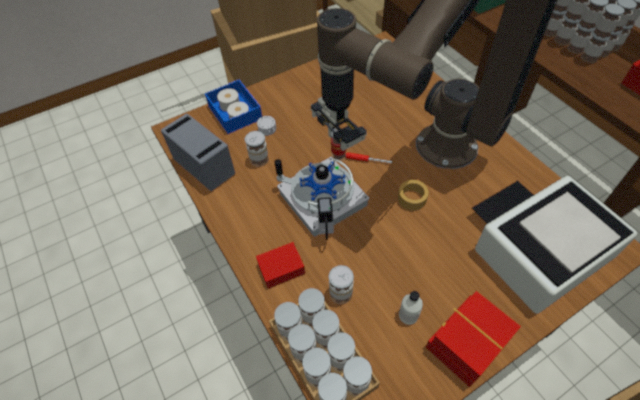

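```bash
python3 -m handwheel '[[[0.04,0.001,0.001,0.02,0],[0.04,0.001,0.001,0.035,0],[0.04,0.001,0.001,0.05,0],[0.04,0.001,0.001,0.06,0],[0.04,0.001,0.001,0.07,0],[0.04,0.001,0.001,0.08,0],[0.04,0.001,0.001,0.09,0],[0.04,0.001,0.001,0.098,0],[0.04,0.001,0.001,0.102,0],[0.04,0.001,0.001,0.102,0]]]'; python3 -c "
from geo import *
togo(.483,-.0396,.1516,92)"
```

```text
t: 15.37
eef_pos: [0.4831, -0.0397, 0.1579]
ee_rot: [-3.134, -0.002, 1.605]
force: [-0.3, -0.1, -2.0]
width: 0.0497
shift mm [ 0.  -0.   6.3] turn -0.04 pos [ 0.4831 -0.0397  0.1579] rpy [-1.7955e+02 -9.0000e-02  9.1960e+01] t 15.37
```

```bash
python3 -m handwheel '[[[0.04,0,0,0.002,0],[0.04,0,0,0.004,0],[0.04,0,0,0.005,0],[0.04,0,0,0.006,0],[0.04,0,0,0.006,0],[0.04,0,0,0.006,0]]]'
```

```text
t: 15.87
eef_pos: [0.4831, -0.0396, 0.1521]
ee_rot: [-3.134, -0.002, 1.605]
force: [-0.2, -0.2, -2.3]
width: 0.0495
```

```bash
python3 -m handwheel '[[[0.04,0,0,0.001,0],[0.04,0,0,0.001,0]]]';  python3 -m handwheel '[[[0.04,0,0,0.001,0],[0.04,0,0,0.001,0]]]'
```

```text
t: 16.03
eef_pos: [0.4835, -0.0397, 0.1516]
ee_rot: [-3.135, -0.001, 1.605]
force: [-0.0, -0.3, 1.4]
width: 0.0495
t: 16.2
eef_pos: [0.4839, -0.0398, 0.1515]
ee_rot: [-3.136, -0.001, 1.606]
force: [-2.3, -0.2, 7.3]
width: 0.0497
```

Down on the deck. Release and rise straight.

```bash
python3 -m handwheel '[[[0.06,0,0,0,0],[0.06,0,0,0,0],[0.087,0,0,0,0],[0.087,0,0,0,0],[0.087,0,0,0,0],[0.087,0,0,0,0],[0.087,0,0,0,0],[0.087,0,0,-0.02,0],[0.087,0,0,-0.05,0],[0.087,0,0,-0.09,0],[0.087,0,0,-0.13,0],[0.087,0,0,-0.16,0],[0.087,0,0,-0.16,0],[0.087,0,0,-0.16,0]]]'; python3 look.py 8 wrist
```

```text
t: 17.37
eef_pos: [0.4856, -0.0397, 0.3134]
ee_rot: [-3.14, -0.002, 1.606]
force: [-0.5, 0.6, -0.5]
width: 0.087
{'t': 17.4167, 'eef_pos': [0.4848, -0.0398, 0.3117], 'ee_rot': [-3.137, -0.0018, 1.6057], 'force': [0.1529, -1.5986, -1.424], 'q': [0.3208, -0.002, -0.2418, -0.0031, -1.335, -1.856]} 0.08683937204829797
```

View pics/wrist_8.png

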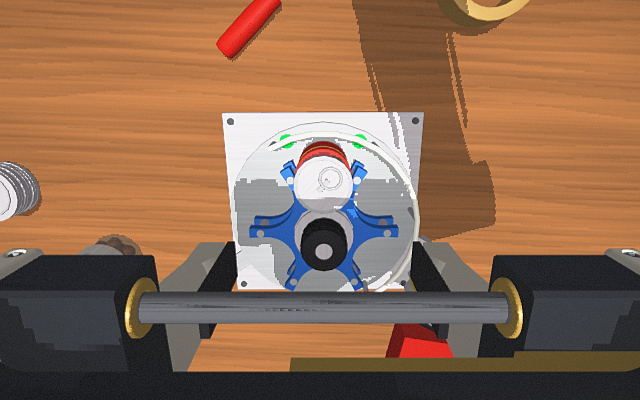

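```bash
python3 - <<'E'
from geo import *
P=([0.4848,-.0398,.3117],[-3.137,-.0018,1.6057])
print('lid',wray(*P,322.5,184.5,.192))
P5=([0.5531,-.0372,.340],[-3.1361,-.0023,1.8059])
print('lever',wray(*P5,184,220,.146))
togo(.645,-.168,.31,180)
E
```

```text
lid [ 0.48136667 -0.04023182  0.192     ]
lever [ 0.64259819 -0.16835857  0.146     ]
shift mm [-133.7  155.6    0.8] turn -88.0 pos [ 0.4848 -0.0398  0.3117] rpy [-1.7974e+02 -1.0000e-01  9.2000e+01] t 17.42
```

```bash
python3 -m handwheel '[[[0.087,-0.134,0.156,0,-88],[0.087,-0.134,0.156,0,-88],[0.087,-0.134,0.156,0,-88],[0.087,-0.134,0.156,0,-88],[0.087,-0.134,0.156,0,-88],[0.087,-0.134,0.156,0,-88],[0.087,-0.134,0.156,0,-88],[0.087,-0.134,0.156,0,-88],[0.087,-0.134,0.156,0,-88],[0.087,-0.134,0.156,0,-88],[0.087,-0.134,0.156,0,-88],[0.087,-0.134,0.156,0,-88],[0.087,-0.134,0.156,0,-88],[0.087,-0.134,0.156,0,-88],[0.087,-0.134,0.156,0,-88],[0.087,-0.134,0.156,0,-88]]]'; python3 look.py 9 wrist
```

```text
t: 18.75
eef_pos: [0.6451, -0.1682, 0.3097]
ee_rot: [3.14, -0.006, 3.139]
force: [0.3, 0.1, 0.3]
width: 0.0872
{'t': 18.8, 'eef_pos': [0.6452, -0.1682, 0.31], 'ee_rot': [3.1399, -0.0059, 3.1398], 'force': [-0.2774, 0.1793, -0.0694], 'q': [0.0356, 0.3124, 0.1327, -0.002, -1.3968, -0.037]} 0.08699367469790664
```

View pics/wrist_9.png

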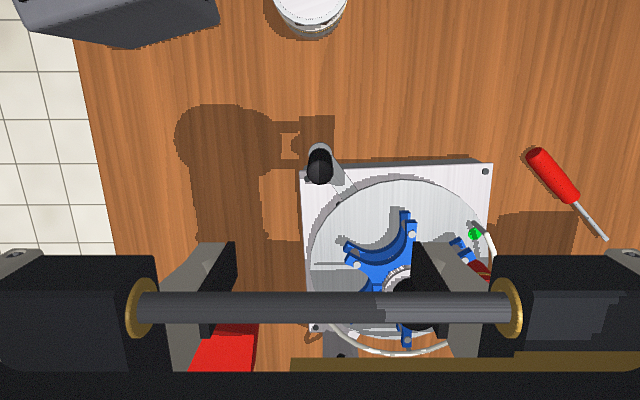

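```bash
python3 - <<'E'
from geo import *
a=cv2.imread('pics/wrist_9.png')
cv2.imwrite('pics/z6.png',cv2.resize(a[130:200,285:365],None,fx=7,fy=7,interpolation=cv2.INTER_NEAREST))
E
```

```text
(no output)
```

View pics/z6.png

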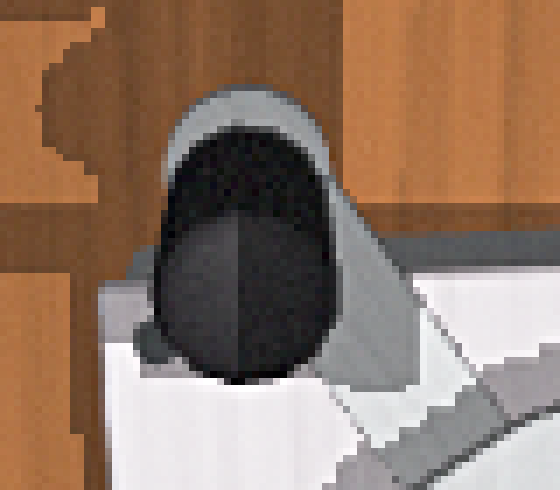

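```bash
python3 - <<'E'
from geo import *
P=([0.6452,-.1682,.31],[3.1399,-.0059,3.1398])
X=wray(*P,285+246/7-.5,130+296/7-.5,.146);print(X)
X2=wray(*P,285+248/7-.5,130+207/7-.5,.08);print(X2)
c=np.array([.553,-.037]);d=X[:2]-c;print(np.hypot(*d),np.degrees(np.arctan2(d[1],d[0])))
togo(X[0],X[1],.105,180)
a0=np.arctan2(d[1],d[0])
for k in range(0,71,7):
    p=c+.165*np.array([np.cos(a0-np.radians(k)),np.sin(a0-np.radians(k))]); print(k,p.round(4))
E
```

```text
[ 0.64943396 -0.17212215  0.146     ]
[ 0.6494815  -0.17045741  0.08      ]
0.16600453096988213 -54.48531554373996
shift mm [ -5.5  -4.2 204.9] turn -0.1 pos [ 0.6452 -0.1682  0.31  ] rpy [179.9   -0.34 179.9 ] t 18.8
0 [ 0.6489 -0.1713]
7 [ 0.6318 -0.182 ]
14 [ 0.6135 -0.1905]
21 [ 0.5944 -0.1967]
28 [ 0.5746 -0.2006]
35 [ 0.5545 -0.202 ]
42 [ 0.5344 -0.2009]
49 [ 0.5145 -0.1975]
56 [ 0.4953 -0.1916]
63 [ 0.4768 -0.1834]
70 [ 0.4596 -0.173 ]
```

```bash
python3 -m handwheel '[[[0.087,-0.004,-0.004,0.04,0],[0.087,-0.004,-0.004,0.08,0],[0.087,-0.004,-0.004,0.12,0],[0.087,-0.004,-0.004,0.16,0],[0.087,-0.004,-0.004,0.19,0],[0.087,-0.004,-0.004,0.203,0],[0.087,-0.004,-0.004,0.203,0],[0.032,-0.004,-0.004,0.203,0],[0.032,-0.004,-0.004,0.203,0],[0.032,-0.004,-0.004,0.203,0],[0.032,-0.004,-0.004,0.203,0],[0.032,-0.004,-0.004,0.203,0],[0.032,-0.004,-0.004,0.203,0],[0.032,-0.004,-0.004,0.203,0],[0.032,-0.004,-0.004,0.203,0],[0.032,-0.004,-0.004,0.203,0]]]' 10; python3 - <<'E'
from geo import *
from station import arm
p=np.array(arm.get_state()['eef_pos']);print(p)
c=np.array([.553,-.037]);a0=np.radians(-54.5)
for k in list(np.arange(3.5,71,3.5)):
    q=c+.165*np.array([np.cos(a0-np.radians(k)),np.sin(a0-np.radians(k))]); print(k,[round(-(q[0]-p[0]),3),round(q[1]-p[1],3)])
E
```

```text
t: 20.13
eef_pos: [0.648, -0.1719, 0.107]
ee_rot: [3.14, -0.006, 3.14]
force: [-0.1, 1.0, -0.1]
width: 0.0348
[ 0.64799041 -0.17186823  0.10702164]
3.5 [np.float64(0.008), np.float64(-0.005)]
7.0 [np.float64(0.016), np.float64(-0.01)]
10.5 [np.float64(0.025), np.float64(-0.015)]
14.0 [np.float64(0.035), np.float64(-0.019)]
17.5 [np.float64(0.044), np.float64(-0.022)]
21.0 [np.float64(0.054), np.float64(-0.025)]
24.5 [np.float64(0.064), np.float64(-0.027)]
28.0 [np.float64(0.073), np.float64(-0.029)]
31.5 [np.float64(0.083), np.float64(-0.03)]
35.0 [np.float64(0.094), np.float64(-0.03)]
38.5 [np.float64(0.104), np.float64(-0.03)]
42.0 [np.float64(0.114), np.float64(-0.029)]
45.5 [np.float64(0.124), np.float64(-0.028)]
49.0 [np.float64(0.134), np.float64(-0.026)]
52.5 [np.float64(0.143), np.float64(-0.023)]
56.0 [np.float64(0.153), np.float64(-0.02)]
59.5 [np.float64(0.162), np.float64(-0.016)]
63.0 [np.float64(0.171), np.float64(-0.011)]
66.5 [np.float64(0.18), np.float64(-0.007)]
70.0 [np.float64(0.188), np.float64(-0.001)]
```

```bash
python3 -m handwheel '[[[0.032,0.008,-0.005,0,0],[0.032,0.016,-0.01,0,0],[0.032,0.025,-0.015,0,0],[0.032,0.035,-0.019,0,0],[0.032,0.044,-0.022,0,0],[0.032,0.054,-0.025,0,0],[0.032,0.064,-0.027,0,0],[0.032,0.073,-0.029,0,0],[0.032,0.083,-0.03,0,0],[0.032,0.094,-0.03,0,0]]]'; python3 look.py 10 scene
```

```text
t: 20.97
eef_pos: [0.555, -0.2029, 0.1084]
ee_rot: [3.141, -0.001, 3.14]
force: [2.8, -0.5, 1.6]
width: 0.0319
{'t': 21.0167, 'eef_pos': [0.5515, -0.2024, 0.108], 'ee_rot': [3.1397, -0.0051, 3.1388], 'force': [-3.8265, 0.5538, -0.2608], 'q': [-0.0203, 0.3223, -0.3344, -0.0022, -0.9192, 0.0189]} 0.032019939262432635
```

View pics/scene_10.png

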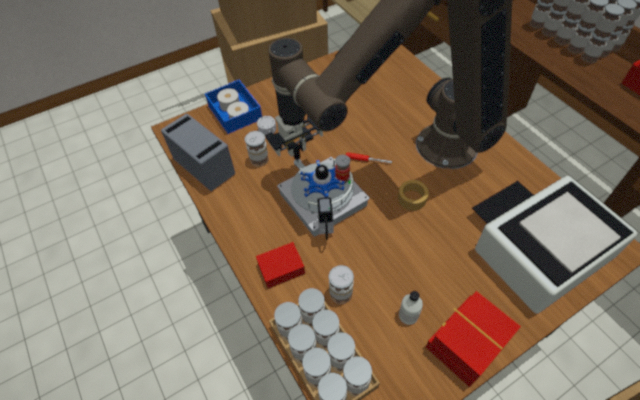

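```bash
python3 - <<'E'
from geo import *
from station import arm
p=np.array(arm.get_state()['eef_pos']);print(p)
c=np.array([.553,-.037]);a0=np.radians(-54.5)
for k in list(np.arange(38.5,78,3.5)):
    q=c+.165*np.array([np.cos(a0-np.radians(k)),np.sin(a0-np.radians(k))]); print(k,round(-(q[0]-p[0]),3),round(q[1]-p[1],3))
E
```

```text
[ 0.5515446  -0.20235281  0.10801693]
38.5 0.007 0.001
42.0 0.017 0.001
45.5 0.027 0.003
49.0 0.037 0.005
52.5 0.047 0.008
56.0 0.056 0.011
59.5 0.066 0.015
63.0 0.075 0.019
66.5 0.084 0.024
70.0 0.092 0.029
73.5 0.1 0.035
77.0 0.108 0.042
```

```bash
python3 -m handwheel '[[[0.032,0.007,0.001,0,0],[0.032,0.017,0.001,0,0],[0.032,0.027,0.003,0,0],[0.032,0.037,0.005,0,0],[0.032,0.047,0.008,0,0],[0.032,0.056,0.011,0,0],[0.032,0.066,0.015,0,0],[0.032,0.075,0.019,0,0],[0.032,0.084,0.024,0,0],[0.032,0.092,0.029,0,0],[0.032,0.092,0.029,0,0]]]'; python3 -m handwheel '[[[0.032,0.002,0.002,0,0],[0.032,0.002,0.002,0,0]]]'
```

```text
t: 21.93
eef_pos: [0.4592, -0.1723, 0.1089]
ee_rot: [3.14, -0.003, 3.139]
force: [3.4, -0.1, 0.0]
width: 0.0323
t: 22.1
eef_pos: [0.4594, -0.1699, 0.1099]
ee_rot: [3.14, 0.003, 3.14]
force: [8.4, -2.4, -3.1]
width: 0.0322
```

```bash
python3 -m handwheel '[[[0.032,0.003,0.002,0,0],[0.032,0.004,0.003,0,0],[0.032,0.004,0.003,0,0]]]'; python3 look.py 11 scene wrist top
```

```text
t: 22.35
eef_pos: [0.4594, -0.1669, 0.1111]
ee_rot: [3.141, 0.01, -3.141]
force: [13.9, -6.4, -5.7]
width: 0.0321
{'t': 22.5, 'eef_pos': [0.4594, -0.1669, 0.1111], 'ee_rot': [3.1412, 0.01, -3.141], 'force': [14.0483, -5.248, -4.9215], 'q': [0.055, 0.1593, -0.555, 0.0002, -0.8465, -0.0545]} 0.0320517086018924
```

```bash
python3 - <<'E'
import cv2,numpy as np
a=cv2.imread('pics/scene_11.png')[130:240,260:380];b=cv2.imread('pics/wrist_11.png')
a=cv2.resize(a,None,fx=4,fy=4,interpolation=cv2.INTER_CUBIC)
cv2.imwrite('pics/z7.png',a)
E
```

```text
(no output)
```

View pics/z7.png

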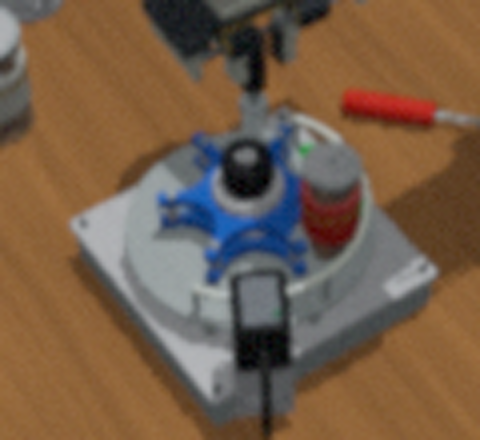

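View pics/wrist_11.png

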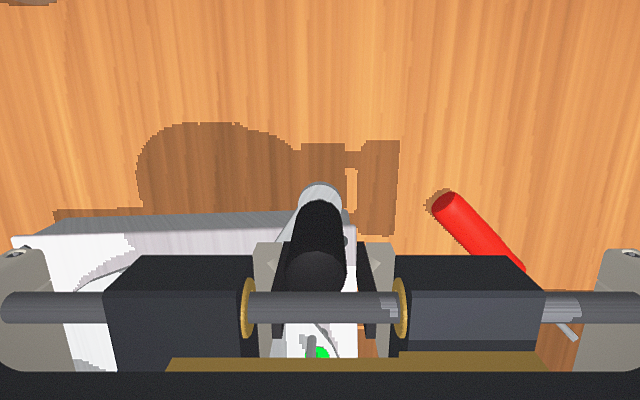

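```bash
python3 - <<'E'
from geo import *
from station import arm
s=arm.get_state();p=np.array(s['eef_pos'])
c=np.array([.553,-.037]);a0=np.radians(-54.5)
for k in list(np.arange(66,-6,-3.8)):
    q=c+.165*np.array([np.cos(a0-np.radians(k)),np.sin(a0-np.radians(k))]); print(round(k,1),round(-(q[0]-p[0]),3),round(q[1]-p[1],3))
E
```

```text
66.0 -0.01 -0.012
62.2 -0.019 -0.018
58.4 -0.029 -0.022
54.6 -0.04 -0.026
50.8 -0.05 -0.029
47.0 -0.061 -0.032
43.2 -0.072 -0.034
39.4 -0.082 -0.035
35.6 -0.093 -0.035
31.8 -0.104 -0.035
28.0 -0.115 -0.034
24.2 -0.126 -0.032
20.4 -0.137 -0.029
16.6 -0.147 -0.026
12.8 -0.157 -0.022
9.0 -0.167 -0.018
5.2 -0.177 -0.013
1.4 -0.186 -0.007
-2.4 -0.195 -0.0
```

```bash
python3 -m handwheel '[[[0.032,-0.002,-0.005,0,0],[0.032,-0.01,-0.012,0,0],[0.032,-0.019,-0.018,0,0],[0.032,-0.029,-0.022,0,0],[0.032,-0.04,-0.026,0,0],[0.032,-0.05,-0.029,0,0],[0.032,-0.061,-0.032,0,0],[0.032,-0.072,-0.034,0,0],[0.032,-0.082,-0.035,0,0],[0.032,-0.093,-0.035,0,0],[0.032,-0.104,-0.035,0,0],[0.032,-0.115,-0.034,0,0],[0.032,-0.126,-0.032,0,0],[0.032,-0.137,-0.029,0,0],[0.032,-0.147,-0.026,0,0],[0.032,-0.157,-0.022,0,0],[0.032,-0.167,-0.018,0,0],[0.032,-0.177,-0.013,0,0],[0.032,-0.186,-0.007,0,0],[0.032,-0.186,-0.007,0,0]]]'; python3 -c "
from geo import *
togo(.6489,-.1713,.107,180)"
```

```text
t: 24.17
eef_pos: [0.6476, -0.1724, 0.1129]
ee_rot: [3.141, 0.011, -3.14]
force: [0.1, 0.1, 0.8]
width: 0.0321
shift mm [-1.3  1.1  5.9] turn 0.1 pos [ 0.6476 -0.1724  0.1129] rpy [ 179.98    0.65 -179.9 ] t 24.17
```

```bash
python3 -m handwheel '[[[0.032,-0.003,0.002,0.002,0],[0.032,-0.005,0.003,0.004,0],[0.032,-0.005,0.003,0.004,0]]]';python3 -m handwheel '[[[0.032,-0.003,0.002,0,0],[0.032,-0.003,0.002,0,0]]]'; python3 look.py 12 wrist top
```

```text
t: 24.42
eef_pos: [0.6526, -0.1691, 0.1085]
ee_rot: [3.141, 0.011, -3.14]
force: [-0.0, -0.2, -1.0]
width: 0.0323
t: 24.58
eef_pos: [0.6547, -0.1673, 0.1083]
ee_rot: [3.141, 0.009, -3.14]
force: [-3.0, 0.1, 1.0]
width: 0.0319
{'t': 24.6833, 'eef_pos': [0.6547, -0.1673, 0.1083], 'ee_rot': [3.141, 0.0094, -3.1401], 'force': [-4.9813, 0.2304, 0.824], 'q': [0.0375, 0.4431, -0.1418, -0.0004, -0.9765, -0.0358]} 0.032271247722883804
```

View pics/wrist_12.png

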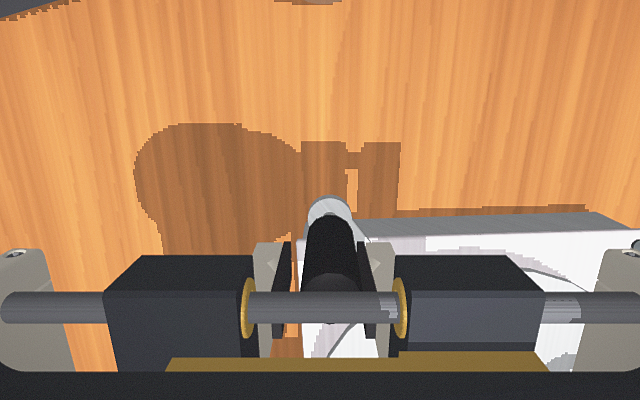

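```bash
python3 -m handwheel '[[[0.032,-0.003,0.001,0,0],[0.032,-0.003,0.001,0,0]]]'; python3 - <<'E'
from geo import *
from station import arm
s=arm.get_state();p=np.array(s['eef_pos'])
c=np.array([.553,-.037]);a0=np.radians(-54.5)
for k in list(np.arange(0,73,3.8)):
    q=c+.165*np.array([np.cos(a0-np.radians(k)),np.sin(a0-np.radians(k))]); print(round(k,1),round(-(q[0]-p[0]),3),round(q[1]-p[1],3))
E
```

```text
t: 24.85
eef_pos: [0.6547, -0.1672, 0.108]
ee_rot: [-3.142, 0.004, -3.141]
force: [-10.0, -2.2, 6.3]
width: 0.0321
0.0 0.006 -0.004
3.8 0.015 -0.01
7.6 0.025 -0.016
11.4 0.034 -0.02
15.2 0.044 -0.025
19.0 0.055 -0.028
22.8 0.065 -0.031
26.6 0.076 -0.033
30.4 0.087 -0.034
34.2 0.098 -0.035
38.0 0.109 -0.035
41.8 0.12 -0.034
45.6 0.131 -0.032
49.4 0.141 -0.03
53.2 0.152 -0.027
57.0 0.162 -0.023
60.8 0.172 -0.019
64.6 0.182 -0.014
68.4 0.191 -0.008
72.2 0.2 -0.002
```

Home stop reached (it no longer moves, 10 N). Second pull.

```bash
python3 -m handwheel '[[[0.032,0.006,-0.004,0,0],[0.032,0.015,-0.01,0,0],[0.032,0.025,-0.016,0,0],[0.032,0.034,-0.02,0,0],[0.032,0.044,-0.025,0,0],[0.032,0.055,-0.028,0,0],[0.032,0.065,-0.031,0,0],[0.032,0.076,-0.033,0,0],[0.032,0.087,-0.034,0,0],[0.032,0.098,-0.035,0,0],[0.032,0.109,-0.035,0,0],[0.032,0.12,-0.034,0,0],[0.032,0.131,-0.032,0,0],[0.032,0.141,-0.03,0,0],[0.032,0.152,-0.027,0,0],[0.032,0.162,-0.023,0,0],[0.032,0.172,-0.019,0,0],[0.032,0.182,-0.014,0,0],[0.032,0.191,-0.008,0,0],[0.032,0.194,-0.006,0,0]]]'; python3 -m handwheel '[[[0.032,0.001,0.001,0,0],[0.032,0.003,0.002,0,0],[0.032,0.003,0.002,0,0]]]'
```

```text
t: 26.52
eef_pos: [0.4598, -0.1727, 0.1076]
ee_rot: [-3.142, 0.005, -3.14]
force: [4.5, -2.1, -2.6]
width: 0.0323
t: 26.77
eef_pos: [0.4596, -0.1705, 0.1085]
ee_rot: [-3.141, 0.01, -3.139]
force: [8.4, -4.0, -1.5]
width: 0.0322
```

```bash
python3 -m handwheel '[[[0.032,0.003,0.002,0,0],[0.032,0.004,0.003,0,0],[0.032,0.004,0.003,0,0]]]'; python3 look.py 13 scene; python3 - <<'E'
import cv2
a=cv2.imread('pics/scene_13.png')[130:240,260:380]
cv2.imwrite('pics/z8.png',cv2.resize(a,None,fx=4,fy=4,interpolation=cv2.INTER_CUBIC))
E
```

```text
t: 27.02
eef_pos: [0.4596, -0.1676, 0.1096]
ee_rot: [-3.14, 0.017, -3.137]
force: [13.2, -6.5, -4.0]
width: 0.0317
{'t': 27.0667, 'eef_pos': [0.4596, -0.1675, 0.1096], 'ee_rot': [-3.1398, 0.0171, -3.1372], 'force': [12.0108, -6.1841, -4.5857], 'q': [0.0556, 0.1575, -0.563, 0.0036, -0.8333, -0.0536]} 0.03252838456897294
```

View pics/z8.png

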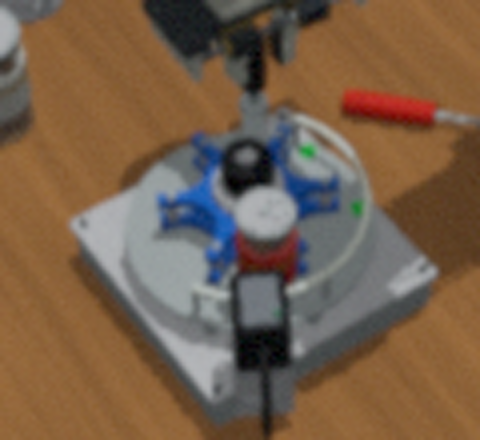

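```bash
python3 -m handwheel '[[[0.032,-0.003,-0.003,0,0],[0.032,-0.005,-0.005,0,0],[0.06,-0.005,-0.005,0,0],[0.06,-0.005,-0.005,0,0],[0.06,-0.005,-0.005,0,0],[0.06,-0.005,-0.005,0,0],[0.06,-0.005,-0.005,-0.02,0],[0.06,-0.005,-0.005,-0.06,0],[0.06,-0.005,-0.005,-0.1,0],[0.06,-0.005,-0.005,-0.14,0],[0.06,-0.005,-0.005,-0.18,0],[0.06,-0.005,-0.005,-0.22,0],[0.06,-0.005,-0.005,-0.23,0],[0.06,-0.005,-0.005,-0.23,0]]]'; python3 look.py 14 scene top wrist
```

```text
t: 28.23
eef_pos: [0.4619, -0.1724, 0.3438]
ee_rot: [-3.139, 0.024, -3.137]
force: [0.0, 0.4, 0.1]
width: 0.0602
{'t': 28.3833, 'eef_pos': [0.4601, -0.1719, 0.3388], 'ee_rot': [-3.1403, 0.0159, -3.1374], 'force': [-0.895, 0.3845, -1.2086], 'q': [0.0451, -0.0169, -0.1989, 0.0019, -1.373, -0.0413]} 0.06001858357179295
```

View pics/wrist_14.png

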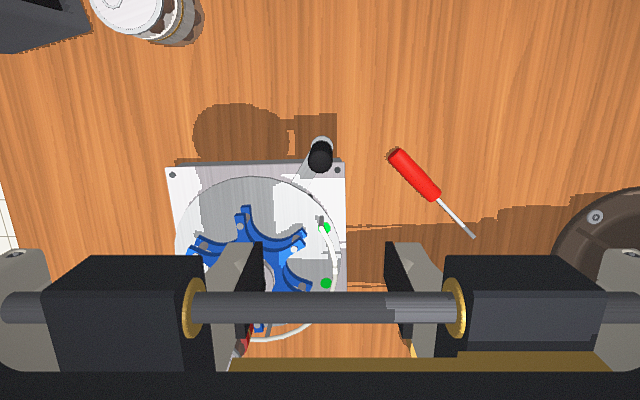

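View pics/top_14.png

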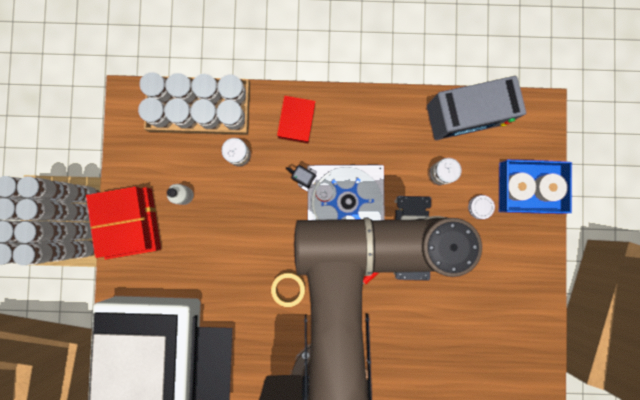

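```bash
python3 - <<'E'
from geo import *
a=cv2.imread('pics/top_14.png')
cv2.imwrite('pics/z9.png',cv2.resize(a[155:230,280:400],None,fx=6,fy=6,interpolation=cv2.INTER_CUBIC))
print('expected lid px',proj('top',[.5858,.0249,.192]),'foot',proj('top',[.5858,.0249,.082]),'cap',proj('top',[.553,-.037,.175]))
E
```

```text
expected lid px [327.05956675 188.06984011] foot [326.21890962 190.73039794] cap [348.27271733 200.60235432]
```

View pics/z9.png

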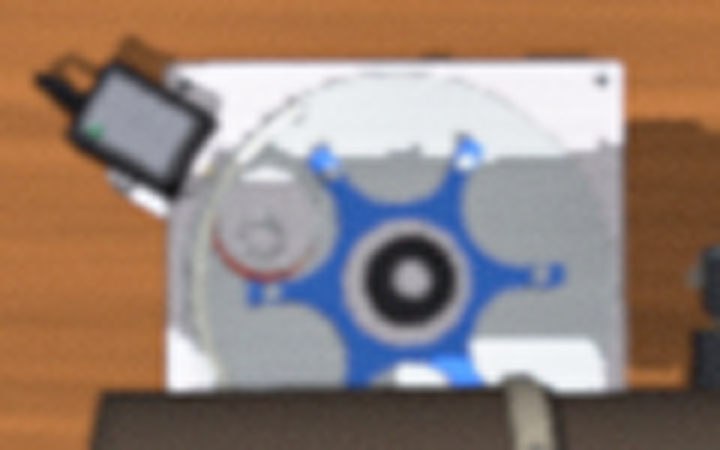

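```bash
python3 - <<'E'
from geo import *
a=cv2.imread('pics/scene_14.png')
print(proj('scene',[.578,.028,.192]),proj('scene',[.5858,.0249,.192]),proj('scene',[.553,-.037,.175]))
cv2.imwrite('pics/z10.png',cv2.resize(a[130:240,260:380],None,fx=5,fy=5,interpolation=cv2.INTER_CUBIC))
E
```

```text
[325.04944492 181.5732342 ] [322.4675779  181.97944395] [321.19507044 168.65766708]
```

View pics/z10.png

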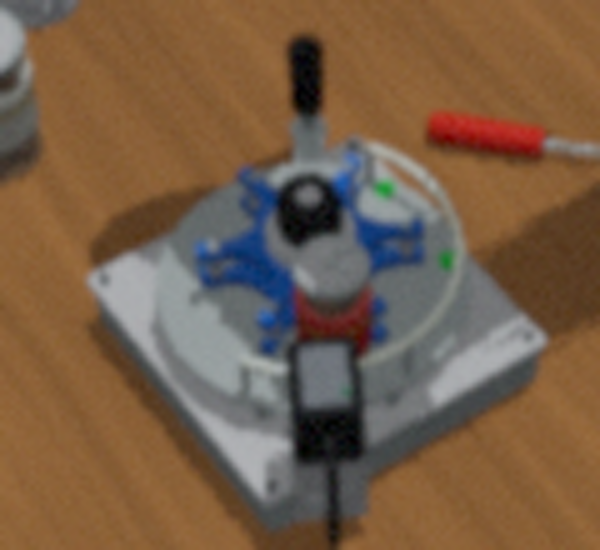

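```bash
python3 -m handwheel '[[[0.06,0,0,0,0],[0.06,0,0,0,0],[0.06,0,0,0,0]]]'; python3 -c "
from station import arm
print(arm.job_done())"
```

```text
t: 28.63
eef_pos: [0.4597, -0.1719, 0.3378]
ee_rot: [-3.14, 0.014, -3.137]
force: [0.3, 1.1, 0.7]
width: 0.0602
the job is handed in; nothing more can be done
None
```

I fitted the star wheel, loaded the slim can and pulled the lever twice. The can now stands in front of the print head, and I handed the job in at about 28.6 s. The hand-in gave no verdict, so the result rests on my own checks.

- **Wheel:** I turned it about 14 degrees to line up with the spline teeth. It slid home without needing to be rocked, and I let it go. The wrist view afterwards matched the fully home height.
- **Can:** I set it down upright at the load spot, in the pocket between the green dots. At the first pull the handle stopped moving against about 14 N; I returned it until it stopped against about 10 N at home, then pulled again to about 13 N. The pictures after each pull showed the can one pocket further on.
- **Last checks:** The scene and top pictures show the can upright about 8–9 mm short of the coding spot, against the 18 mm limit. That gap fits the can trailing in its pocket because of the clearance. The wheel looked level and on its axis. The large cans and the bottle were standing, and the gripper was clear above everything.
- **Disagreements:** My first hand-picked scene-camera fix of the spindle was about 1 cm off the other two views. I used the wrist-camera value instead, and both the fit and the later scene check agreed with it. My first automatic wheel-height fit also picked up two false points, so I judged the height from one pair of opposite studs.

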